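# Hook the soap shelf into its slotted upright and lock it

### The job

Hang the loose metal soap shelf on the slotted metal upright: take it by its standing rib, put both claws into the two slots with the back plate flat against the upright, then press it down until the spring catch snaps out over the back plate and holds it locked. Feel your way gently (nothing needs more than about 20 N, and it is bent if forced), leave everything else on the bench where it is, and let go at the end.

Things in the scene. Friction and masses are not known exactly. Their poses are not given: they have to be found in the camera images.
- upright: Metal upright fixed to the bench. Origin: bench level under the middle of its slotted face; z up, x into the face (x=0 is its outer side), y along it. Face 60 mm wide, to z=164, 4 mm thick, hollow behind. Two slots, 10 mm wide: z=78 to 98 and 124 to 144, at y=0. The face with slots, catch and foot is clamped up to 7 mm off in y and 6 mm in z; this pose does not show it.
- shelf: Loose sheet-metal soap shelf, 0.32 kg, standing on its tray. Origin: lowest edge of the back plate's rear face, centre; +x is the way the claws point, z up. Back plate 4 thick, 36 wide, 84 mm high. Tray 120 mm long to -x, 90 wide, rim 14 mm high. Standing rib at y=0: 10 mm thick, x=-60 to -4, up to z=84 mm, sloping down beyond. Locked, its origin is at z=60 to 62 of the face.
- rib (a point): Where to grip the shelf: middle of its rib, at x=-34, y=0, z=62 mm in the shelf's frame (22 mm below the rib's top edge). Its axes are the shelf's; close the fingers along y.
- claws (a point): Tip of the upper claw (x=14.5, y=0, z=64 mm in the shelf's frame). Two claws, 5 mm thick, square-ended, 14.5 mm long, 16 mm high: z=10 to 26 and 56 to 72 mm in the shelf's frame. Behind each hook (x=0 to 6) only the upper 8 mm is there, so the face fits behind it. They enter with the shelf's origin at z=68 to 72 of the face, then drop to 60.
- catch (a joint): Spring catch on the face, z=146 to 158: 18 mm wide block standing 6 mm out of the face, pushed in by the back plate (m: 0 = out, 0.008 = fully in; about 1 N to start, 3 N at 6 mm). It springs out over the back plate's top edge when the shelf is pressed down within 2 mm of its hard stop.
- foot (a joint): Sprung rubber foot below the slots, 14 mm out of the face, pushed down by the underside of the shelf at the back plate (m: 0 = up, grows as pressed). Touched when the shelf's origin is at z=67 of the face; 1.1 N per mm, about 9 N at the hard stop (z=60), where the claw necks sit on the slots' lower edges. It lifts an unlocked shelf again.
- brush: Bystander: blue scrub brush with white bristles down, 150 x 56 x 52 mm. Origin at the centre of its underside.
- dipper: Bystander: round green dipper, 124 mm across the rim, 85 mm tall, flat handle reaching 172 mm to its -x at rim height. Origin under its centre.
- dish: Bystander: grey soap dish with a bar of soap, 85 x 110 x 25 mm. Origin at the centre of its underside.
- bottle: Bystander: closed white flip-top bottle, 72 mm across, 183 mm tall. Origin under its centre.
- pin0: Bystander: yellow clothespin lying flat, 74 x 14 x 12 mm. Origin at the centre of its underside.
- pin1: Bystander: yellow clothespin lying flat, 74 x 14 x 12 mm. Origin at the centre of its underside.
- pin2: Bystander: yellow clothespin lying flat, 74 x 14 x 12 mm. Origin at the centre of its underside.
- pin3: Bystander: yellow clothespin lying flat, 74 x 14 x 12 mm. Origin at the centre of its underside.
There are look-alikes about, which are no part of the job. What is shaped like the shelf but red is not meant. What is shaped like the upright but blue is not meant.

How it is judged (in metres and radians):
On the way:
1. both claws are through the slots: the back plate within 3 mm of the face, pushing the catch in more than 2 mm, the shelf not yet down (x of shelf in the frame of upright between -0.003 and 0.003 m and y of shelf in the frame of upright between -0.011 and 0.011 m and z of shelf in the frame of upright between 0.058 and 0.082 m and value of joint catch above 0.002 m), for 0.05 s.
At the end, for the whole second after the job is handed in: Released, the shelf hangs at rest, locked: back plate within 3 mm of the face and 11 mm of the upright's middle, origin 52 to 69.5 mm over the bench, foot pressed over 3 mm, catch out (under 2 mm in), level within 0.08 rad, square to the face within 0.1 rad (x of shelf in the frame of upright between -0.003 and 0.003 m and y of shelf in the frame of upright between -0.011 and 0.011 m and z of shelf in the frame of upright between 0.052 and 0.0695 m and value of joint catch below 0.002 m and value of joint foot above 0.003 m and angle between the x axis of shelf and the x axis of upright, either way round below 0.1 rad and angle between shelf's own z axis and vertical below 0.08 rad and linear speed of shelf below 0.02 m/s); the robot touches nothing.
It fails at once if the shelf is pressed against the upright (its catch and foot included) with more than 30 N (contact force between shelf and upright above 30 N).
It fails at once if the robot itself pushes the upright with more than 20 N (contact force between any of the arm, the fingers and upright above 20 N).
It fails at once if another thing on the bench is moved more than 30 mm or tipped over (distance of any of brush, dipper, dish, bottle, pin0, pin1, pin2, pin3 from where it was at the start of the episode above 0.03 m or angle between any of bottle, dipper's own z axis and vertical above 0.5 rad).
It also fails if it takes over 72 s, if anything falls off the work surface, if the arm or the gripper's body presses on something with over 40 N, if the wrist force passes 120 N, or if a joint passes its speed limit or range.

### The arm

A 6-joint arm with a two-finger parallel gripper is mounted at the origin on the work surface. World frame = base frame: x ahead of the robot, y to its left, z up, the work surface at z = 0. Lengths are in m, angles in degrees, forces in N, time in s.
With the tool pointing down it reaches from about 0.375 to 0.9 m from the base axis. Payload 3.1 kg.
Tool frame: the origin (TCP) lies at the very end of the fingers, on their centre line; the grasp point (between the pads) lies 19 mm behind it; z points along the fingers, y is the direction in which the jaws open and shut (so a half turn about z gives the same grasp; the last joint's range is limited). The gripper opens to 87 mm and grips with 3 to 60 N. Pads are 19 mm wide; open, the fingers measure 117 mm over their backs; the gripper's body (75 mm by 190 mm) begins 51 mm behind the grasp point.
Start: joints at [53.829, 30.224, 82.088, -0, 67.689, -10.227], TCP at [0.273, 0.562, 0.223] pointing down, gripper open.
Joint ranges: [-176.69, 176.69], [-43.24, 126.21], [12.49, 139.97], [-82, 262], [0, 151.66], [-163.58, 163.58]. Speed limits (degrees/s): [159.86, 159.86, 180, 180, 180, 180].

### API

Orientations are given as a 3x3 rotation matrix whose columns are the frame's x, y, z axes.
In Python, from rig import bot gives the robot as it stands. The module is installed in compiled form; this text tells all that it offers.
- The arm moves only by the tool play_rows, never from a script. Its argument "targets" is a list of rows, each a list of 7 numbers: the closure, from 0 (fully open) to 1 (shut), then the shift along the world's x, y, z in m, then the turn, a rotation vector about the world's x, y, z in rad. A call has 1 to 12 rows; each row shifts and turns the commanded pose from where the row before left it; what a row does not reach is not made up. A row lasts 1/8 s, in which the tool goes at most 62.5 mm and 10.7 degrees, less where a joint would pass 70% of its speed; a pose out of reach is approached as far as the arm can. A call with a gripper value outside its range is refused whole. The fingers move at their own pace and stop on an object; the grip force is fixed at half the most. Time passes only in rows, so rows that do not move let the fingers close. It gives the time, the measured TCP pose, the force and the opening at its end, in the units of the state.
- bot.read_state(): the state, without advancing time (a new reading comes with each control period).
- bot.capture(name): name is "scene" or "top" or "wrist"; returns the picture (420x560x3 uint8, blue, green, red); there is no depth.
- bot.get_calibration(name): a dict with "fx", "fy", "cx", "cy" (pixels), "R" (3x3) and "t" (3): a world point X has camera coordinates R X + t. Camera axes: x right, y down, z forward; pixel columns grow to the right and rows downward; lengths in m; the calibration is good to about 2 mm. A picture is of the moment at which its call begins: read the wrist's pose just before it. get_calibration takes no time and is no camera call; for the wrist camera it gives the pose at the moment of the call.
- bot.hand_in(): hands the job in, once; it reports no verdict.
The state is a dict: "time_s": time; "joint_positions": joint angles; "qvel": joint speeds; "tau": joint torques, N m; "position": TCP position; "tcp_rot": TCP orientation; "force": force on the tool from outside, world axes, zero at the start; "moment": the same for the moment, N m; "opening": opening from 0.0 (shut) to 1.0 (fully open).
Only numpy, scipy, OpenCV 4.12 (cv2) and the standard library are available. Lean on these libraries where they do the work, as an engineer would, in place of code of your own. Each camera call takes 0.05 s, during which the arm holds its last target. There are 200 camera calls.

## Working session

There is one attempt and no reset: what is moved stays moved. The work goes in short steps, Python scripts to look and compute and a tool call to move; the robot and the scene stay as the last step left them, time stands still between calls to the robot, and variables do not carry over. Pictures are saved under pics/ and viewed, about 8 in all and at most 12, crops included, and the job is handed in when it is done.

Besides the shell and the picture viewer there is one more tool, called after "Request:" in YAML: its name, and indented under it one key for each argument. play_rows: Moves the arm, as the interface text tells. Its arguments: {"type":"object","properties":{"targets":{"type":"array","items":{"type":"array","items":{"type":"number"}}}},"required":["targets"]}

```bash
mkdir -p pics; python3 - <<'E'
from rig import bot
import cv2,numpy as np
for n in ("scene","top"):
    cv2.imwrite(f"pics/{n}0.png",cv2.resize(bot.capture(n),(800,600),interpolation=cv2.INTER_CUBIC))
    c=bot.get_calibration(n);print(n,{k:np.round(v,3).tolist() for k,v in c.items()})
s=bot.read_state();print(s)
E
```

```text
scene {'fx': 447.693, 'fy': 447.693, 'cx': 277.052, 'cy': 203.616, 'R': [[-0.893, 0.45, 0.0], [0.388, 0.772, -0.503], [-0.226, -0.45, -0.864]], 't': [0.537, -0.204, 1.352]}
top {'fx': 503.787, 'fy': 503.787, 'cx': 287.394, 'cy': 207.539, 'R': [[-0.021, -0.999, -0.025], [-0.98, 0.026, -0.195], [0.196, 0.021, -0.98]], 't': [0.039, 0.611, 1.365]}
{'time_s': 0.1, 'joint_positions': array([ 5.38299369e+01,  3.02746095e+01,  8.21485833e+01,  4.97478555e-04,
        6.76890256e+01, -1.02268098e+01]), 'qvel': array([-0.03523781,  0.04346007, -0.10718177, -0.00577883, -0.13611818,
       -0.04894835]), 'tau': array([-5.27197208e-04, -4.40982842e+01, -1.77150947e+01,  6.34831167e-02,
        5.34281053e-02, -4.27618772e-05]), 'position': array([0.27300042, 0.56149811, 0.22166164]), 'tcp_rot': array([[-8.99226123e-01,  4.37482603e-01, -1.16240700e-03],
       [ 4.37484002e-01,  8.99224812e-01, -1.57635982e-03],
       [ 3.55635223e-04, -1.92603840e-03, -9.99998082e-01]]), 'force': array([-0.04851146,  0.13595197, -0.2852616 ]), 'moment': array([-0.02686419, -0.01203325,  0.01128671]), 'opening': 1.0000536302281025}
```

View pics/scene0.png

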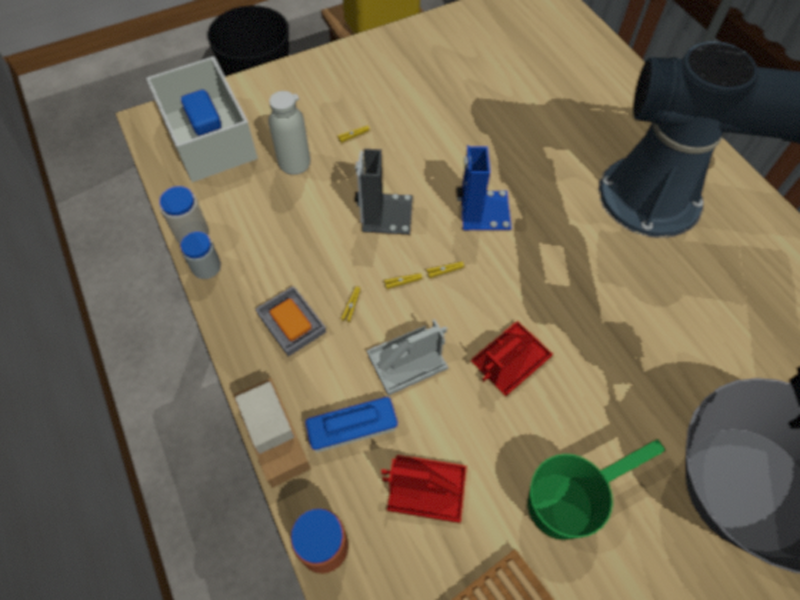

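View pics/top0.png

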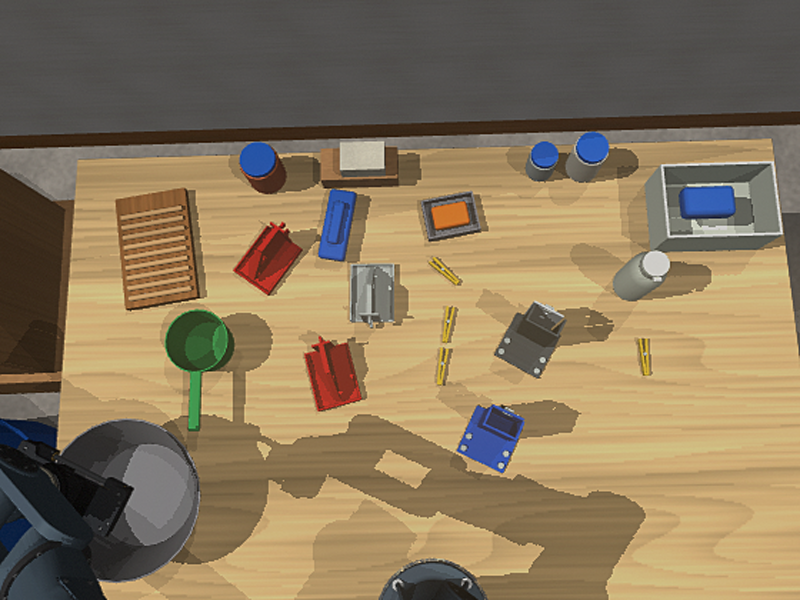

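The top view shows the grey shelf at about (373,295), with its claws towards the robot. The grey upright's column is at about (548,318), and its face looks away from the robot, to the upper right. Next I'll enlarge both.

```bash
cat > h.py <<'E'
from rig import bot
import cv2,numpy as np
def ray(n,uv,c=None):
    c=c or bot.get_calibration(n); R=np.array(c["R"]);t=np.array(c["t"])
    d=R.T@np.array([(uv[0]-c["cx"])/c["fx"],(uv[1]-c["cy"])/c["fy"],1]); return -R.T@t,d
def onz(n,uv,z,c=None):
    o,d=ray(n,uv,c); return o+d*(z-o[2])/d[2]
def proj(n,X,c=None):
    c=c or bot.get_calibration(n); p=np.array(c["R"])@np.array(X)+np.array(c["t"]); return np.array([c["fx"]*p[0]/p[2]+c["cx"],c["fy"]*p[1]/p[2]+c["cy"]])
E
python3 - <<'E'
from h import *
for n,(u,v) in dict(top=(261,206),scene=(285,252)).items(): print(n,onz(n,(u,v),0.0))
print("upr base",onz("top",(522*.7,352*.7),0), onz("top",(546*.7,320*.7),.164))
T=bot.capture("top");S=bot.capture("scene")
def crop(I,x,y,w=80,h=60): return cv2.resize(I[y:y+h,x:x+w],(400,300),interpolation=cv2.INTER_CUBIC)
cv2.imwrite("pics/c1.png",np.vstack([np.hstack([crop(T,220,175),crop(T,335,205)]),np.hstack([crop(S,245,217),crop(S,230,105)])]))
E
```

```text
top [0.63031825 0.10419211 0.        ]
scene [0.6325598  0.10795818 0.        ]
upr base [ 0.50302505 -0.1973226   0.        ] [ 0.54105787 -0.22198684  0.164     ]
```

View pics/c1.png

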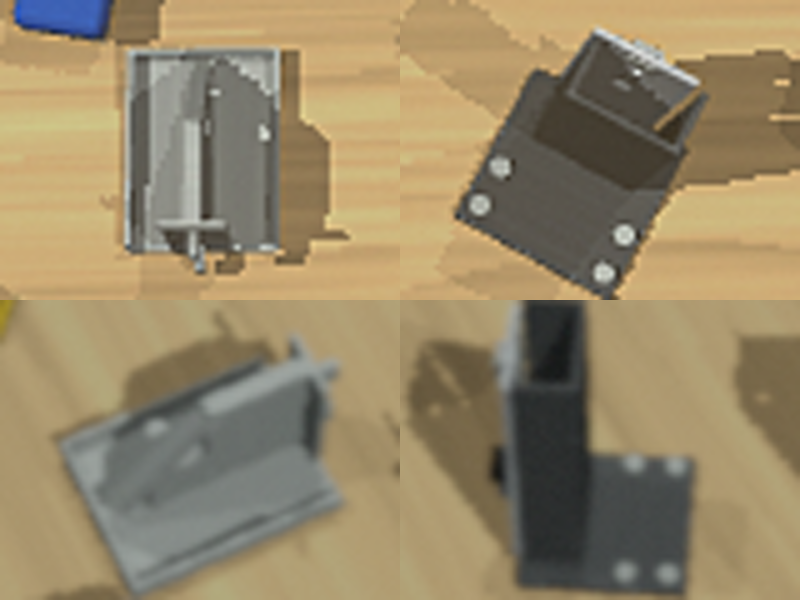

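```bash
python3 - <<'E'
from h import *
f=lambda x,y,z,ox,oy:onz("top",(ox+x/5,oy+y/5),z)
for p in [(125,50,.014),(280,48,.014),(278,250,.014),(125,250,.014),(190,120,.084),(193,222,.084),(160,225,.084),(227,225,.084),(198,268,.068)]: print("sh",p,f(*p,220,175).round(4))
for p in [(197,30,.164),(307,95,.164),(167,95,.164),(280,150,.164),(138,70,.003),(57,215,.003),(210,298,.003),(238,45,.155)]: print("up",p,f(*p,335,205).round(4))
E
```

```text
sh (125, 50, 0.014) [0.6921 0.1498 0.014 ]
sh (280, 48, 0.014) [0.6908 0.0581 0.014 ]
sh (278, 250, 0.014) [0.57   0.0613 0.014 ]
sh (125, 250, 0.014) [0.5723 0.1504 0.014 ]
sh (190, 120, 0.084) [0.6334 0.1061 0.084 ]
sh (193, 222, 0.084) [0.5754 0.105  0.084 ]
sh (160, 225, 0.084) [0.5742 0.1233 0.084 ]
sh (227, 225, 0.084) [0.5733 0.0861 0.084 ]
sh (198, 268, 0.068) [0.5521 0.1037 0.068 ]
up (197, 30, 0.164) [ 0.5758 -0.2037  0.164 ]
up (307, 95, 0.164) [ 0.5401 -0.2586  0.164 ]
up (167, 95, 0.164) [ 0.542  -0.1864  0.164 ]
up (280, 150, 0.164) [ 0.5118 -0.2429  0.164 ]
up (138, 70, 0.003) [ 0.5832 -0.1929  0.003 ]
up (57, 215, 0.003) [ 0.4993 -0.142   0.003 ]
up (210, 298, 0.003) [ 0.4495 -0.2274  0.003 ]
up (238, 45, 0.155) [ 0.569  -0.2261  0.155 ]
```

```bash
python3 - <<'E'
from h import *
s=bot.read_state();c=bot.get_calibration("wrist");R=np.array(c["R"]);C=-R.T@np.array(c["t"])
T=s["tcp_rot"];print("cam in tool",T.T@(C-s["position"]),"\naxes in tool (cols x,y,z)\n",(T.T@R.T).round(3),c["fx"],c["cx"],c["cy"])
E
```

```text
cam in tool [ 0.07874452  0.0002094  -0.16078087] 
axes in tool (cols x,y,z)
 [[-0.001 -0.959 -0.285]
 [ 1.    -0.001  0.   ]
 [-0.    -0.285  0.959]] 346.3655605861573 276.4203597622027 211.4437922121833
```

Request:
play_rows:
  targets:
    - [0, 0.0207, -0.0285, 0.005, 0, 0, -0.167]
    - [0, 0.0207, -0.0285, 0, 0, 0, -0.167]
    - [0, 0.0207, -0.0285, 0, 0, 0, -0.167]
    - [0, 0.0207, -0.0285, 0, 0, 0, -0.167]
    - [0, 0.0207, -0.0285, 0, 0, 0, -0.167]
    - [0, 0.0207, -0.0285, 0, 0, 0, -0.167]
    - [0, 0.0207, -0.0285, 0, 0, 0, -0.167]
    - [0, 0.0207, -0.0285, 0, 0, 0, -0.167]
    - [0, 0.0207, -0.0285, 0, 0, 0, -0.167]
    - [0, 0.0207, -0.0285, 0, 0, 0, -0.167]
    - [0, 0.0207, -0.0285, 0, 0, 0, -0.167]
    - [0, 0.0207, -0.0285, 0, 0, 0, -0.167]

```text
time_s: 1.7
position: [0.5223, 0.219, 0.2274]
tcp_rot: [[0.778, 0.628, -0.0], [0.628, -0.778, 0.0], [-0.0, -0.0, -1.0]]
force: [-0.4, 0.2, 0.2]
opening: 1.0
```

Request:
play_rows:
  targets:
    - [0, 0.0207, -0.0285, 0, 0, 0, -0.167]
    - [0, 0.0207, -0.0285, 0, 0, 0, -0.167]
    - [0, 0.0207, -0.0285, 0, 0, 0, -0.167]
    - [0, 0.0207, -0.0285, 0, 0, 0, -0.167]
    - [0, 0, 0, 0, 0, 0, 0]
    - [0, 0, 0, 0, 0, 0, 0]

```text
time_s: 2.45
position: [0.6038, 0.1063, 0.2272]
tcp_rot: [[1.0, 0.018, -0.002], [0.018, -1.0, 0.001], [-0.002, -0.001, -1.0]]
force: [-0.2, 0.3, 0.4]
opening: 0.997
```

```bash
python3 - <<'E'
from h import *
import pickle
s=bot.read_state();c=bot.get_calibration("wrist");I=bot.capture("wrist")
pickle.dump((s,c,I),open("w1.pkl","wb"))
print(s["position"],s["tcp_rot"].round(3),s["joint_positions"].round(1))
cv2.imwrite("pics/w1.png",cv2.resize(I,(800,600),interpolation=cv2.INTER_CUBIC))
print("bottle",onz("top",(655*.7,262*.7),.18),onz("scene",(293*.7,165*.7),0))
E
```

```text
[0.60382244 0.10631419 0.22715572] [[ 1.     0.018 -0.002]
 [ 0.018 -1.     0.001]
 [-0.002 -0.001 -1.   ]] [-0.5 29.  83.5  0.  67.5 88.5]
bottle [ 0.63993539 -0.42210332  0.18      ] [ 0.64301662 -0.41499389  0.        ]
```

View pics/w1.png

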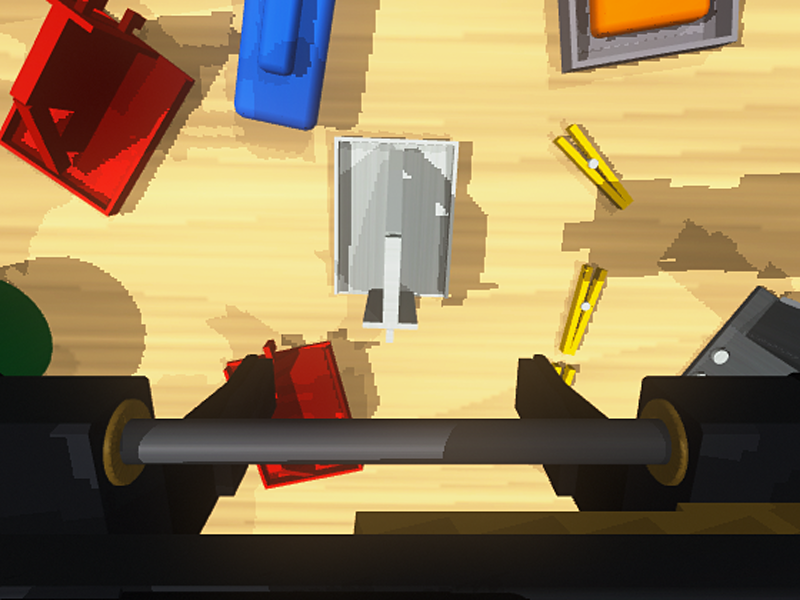

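```bash
python3 - <<'E'
from h import *
import pickle
s,c,I=pickle.load(open("w1.pkl","rb"))
for u,v,z in [(392.5,236,.084),(390,322,.084),(362,325,.084),(418,325,.084),(334,137,.014),(458,140,.014),(390,341,.070)]:
    print(u,v,onz("wrist",(u*.7,v*.7),z,c).round(4))
E
```

```text
392.5 236 [0.6337 0.1089 0.084 ]
390 322 [0.5777 0.1096 0.084 ]
362 325 [0.5753 0.1278 0.084 ]
418 325 [0.5759 0.0914 0.084 ]
334 137 [0.6931 0.1521 0.014 ]
458 140 [0.6925 0.0631 0.014 ]
390 341 [0.5591 0.1095 0.07  ]
```

Request:
play_rows:
  targets:
    - [0, 0, -0.052, 0, 0, 0, -0.08]
    - [0, 0, -0.052, 0, 0, 0, -0.08]
    - [0, 0, -0.052, 0, 0, 0, -0.08]
    - [0, 0, -0.052, 0, 0, 0, -0.08]
    - [0, 0, -0.052, 0, 0, 0, -0.08]
    - [0, 0, -0.052, 0, 0, 0, -0.08]
    - [0, 0, -0.052, 0, 0, 0, -0.08]
    - [0, 0, 0, -0.01, 0.0703, 0.117, 0]
    - [0, 0, 0, -0.01, 0.0703, 0.117, 0]
    - [0, 0, 0, -0.015, 0.0703, 0.117, 0]
    - [0, 0, 0, 0, 0, 0, 0]
    - [0, 0, 0, 0, 0, 0, 0]

```text
time_s: 4.0
position: [0.6045, -0.2568, 0.193]
tcp_rot: [[0.786, -0.515, -0.341], [-0.473, -0.857, 0.204], [-0.397, 0.001, -0.918]]
force: [-0.8, 0.4, 0.1]
opening: 1.003
```

```bash
python3 - <<'E'
from h import *
import pickle
s=bot.read_state();c=bot.get_calibration("wrist");I=bot.capture("wrist")
pickle.dump((s,c,I),open("w2.pkl","wb"))
print(s["position"],s["tcp_rot"].round(3),s["joint_positions"].round(1))
cv2.imwrite("pics/w2.png",cv2.resize(I,(800,600),interpolation=cv2.INTER_CUBIC))
E
```

```text
[ 0.60451101 -0.25681039  0.19299265] [[ 0.786 -0.515 -0.341]
 [-0.473 -0.857  0.204]
 [-0.397  0.001 -0.918]] [-32.5  45.7  59.4  -0.6  98.4  88.6]
```

View pics/w2.png

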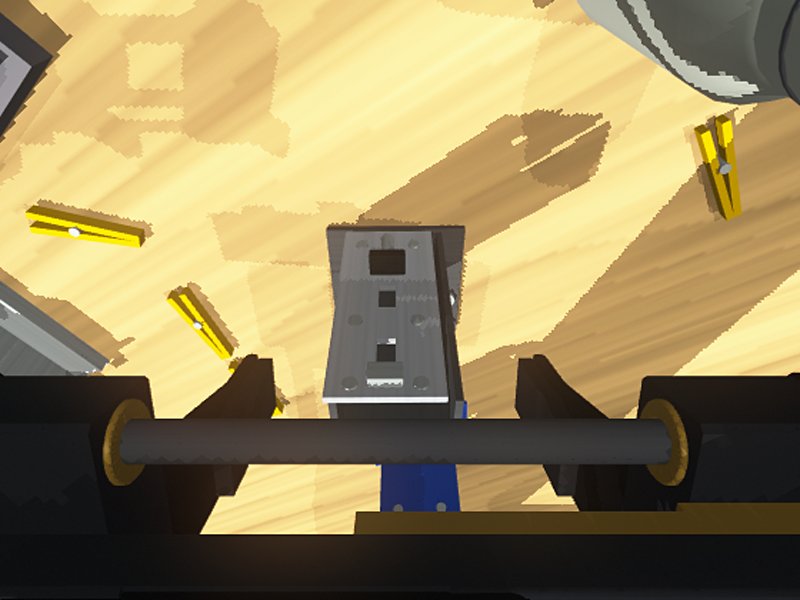

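The face is in view: foot at (387,262), slots at (387,299) and (386,352), catch at (385,378), top edge at y≈400. I'll enlarge it.

```bash
python3 - <<'E'
from h import *
import pickle
s,c,I=pickle.load(open("w2.pkl","rb"))
cv2.imwrite("pics/w2c.png",cv2.resize(I[150:290,220:330],None,fx=4.2,fy=4.2,interpolation=cv2.INTER_CUBIC))
E
```

```text
(no output)
```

View pics/w2c.png

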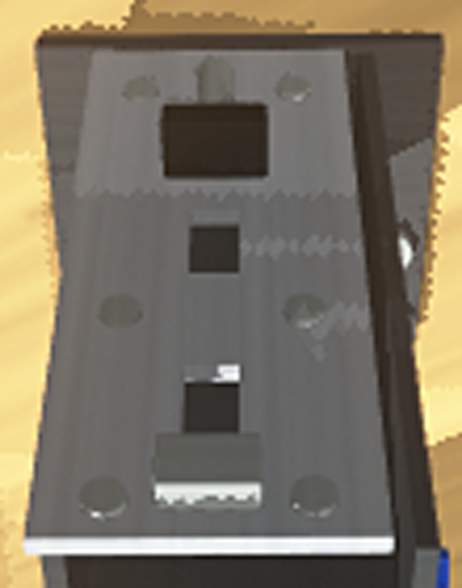

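```bash
cat > fit.py <<'E'
from h import *
import pickle
from scipy.optimize import least_squares
s,c,I=pickle.load(open("w2.pkl","rb"))
P=[(0,-30,164,27,537),(0,30,164,393,537),(0,-5,124,183,365),(0,5,124,240,365),(0,-5,98,189,272),(0,5,98,239,272),
(-6,-9,158,153,483),(-6,9,158,262,483),(-6,-9,146,157,432),(-6,9,146,260,432)]
P=np.array(P,float);M=P[:,:3]/1e3;UV=P[:,3:]/4.2+[220,150]-0.5+.5/4.2
def f(p,full=False):
    a=p[3];X=np.array([np.cos(a),np.sin(a),0]);Y=np.array([-X[1],X[0],0])
    W=np.array([p[0],p[1],p[2]])+M[:,:1]*X+M[:,1:2]*Y+M[:,2:]*[0,0,1]
    return (np.array([proj("wrist",w,c) for w in W])-UV).ravel()
r=least_squares(f,[.558,-.231,0,np.radians(149)])
print(r.x[:3].round(4),np.degrees(r.x[3]));print(r.fun.reshape(-1,2).round(2).tolist())
J=np.linalg.inv(r.jac.T@r.jac);print("sd",np.sqrt(np.diag(J))*.4)
E
python3 fit.py
```

```text
[ 0.5633 -0.226  -0.0075] 149.1952219555194
[[-0.55, 0.0], [-0.19, -0.28], [0.39, 0.07], [-0.27, 0.02], [-0.17, 0.36], [-0.05, 0.32], [0.09, 0.27], [0.3, 0.18], [-0.12, -0.38], [0.55, -0.47]]
sd [0.00064343 0.00041778 0.00071555 0.00852802]
```

Request:
play_rows:
  targets:
    - [0, 0, 0, 0.01, -0.0703, -0.117, 0]
    - [0, 0, 0, 0.01, -0.0703, -0.117, 0]
    - [0, 0, 0, 0.015, -0.0703, -0.117, 0]
    - [0, 0.001, 0.0523, 0, 0, 0, 0.078]
    - [0, 0.001, 0.0523, 0, 0, 0, 0.078]
    - [0, 0.001, 0.0523, 0, 0, 0, 0.078]
    - [0, 0.001, 0.0523, 0, 0, 0, 0.078]
    - [0, 0.001, 0.0523, 0, 0, 0, 0.078]
    - [0, 0.001, 0.0523, 0, 0, 0, 0.078]
    - [0, 0.001, 0.0523, 0, 0, 0, 0.078]
    - [0, 0, 0, -0.03, 0, 0, 0]
    - [0, 0, 0, 0, 0, 0, 0]

```text
time_s: 5.55
position: [0.6092, 0.1092, 0.1978]
tcp_rot: [[1.0, 0.005, -0.002], [0.005, -1.0, -0.0], [-0.002, 0.0, -1.0]]
force: [0.8, -0.3, 0.7]
opening: 1.004
```

```bash
python3 - <<'E'
from h import *
s=bot.read_state();print(s["position"],s["tcp_rot"].round(4),s["force"],s["time_s"])
E
```

```text
[0.60915541 0.10924707 0.19782948] [[ 1.0e+00  4.9e-03 -2.0e-03]
 [ 4.9e-03 -1.0e+00 -1.0e-04]
 [-2.0e-03  1.0e-04 -1.0e+00]] [ 0.82133699 -0.34268345  0.67168903] 5.55
```

Request:
play_rows:
  targets:
    - [0, 0.002, 0, -0.03, 0, 0, 0]
    - [0, 0, 0, -0.03, 0, 0, 0]
    - [0, 0, 0, -0.03, 0, 0, 0]
    - [0, 0, 0, -0.025, 0, 0, 0]
    - [0, 0, 0, -0.02, 0, 0, 0]
    - [0, 0, 0, -0.01, 0, 0, 0]
    - [0, 0, 0, -0.01, 0, 0, 0]
    - [0, 0, 0, 0, 0, 0, 0]
    - [0, 0, 0, 0, 0, 0, 0]

```text
time_s: 6.68
position: [0.6141, 0.1081, 0.0433]
tcp_rot: [[1.0, 0.003, 0.001], [0.003, -1.0, 0.0], [0.001, -0.0, -1.0]]
force: [0.0, 0.6, 0.5]
opening: 0.996
```

Request:
play_rows:
  targets:
    - [0.3, 0, 0, 0, 0, 0, 0]
    - [0.6, 0, 0, 0, 0, 0, 0]
    - [1, 0, 0, 0, 0, 0, 0]
    - [1, 0, 0, 0, 0, 0, 0]
    - [1, 0, 0, 0, 0, 0, 0]
    - [1, 0, 0, 0, 0, 0, 0]
    - [1, 0, 0, 0, 0, 0, 0]
    - [1, 0, 0, 0, 0, 0, 0]

```text
time_s: 7.68
position: [0.6136, 0.1081, 0.0425]
tcp_rot: [[1.0, 0.003, -0.0], [0.003, -1.0, 0.0], [-0.0, -0.0, -1.0]]
force: [0.1, -0.4, -0.3]
opening: 0.179
```

Request:
play_rows:
  targets:
    - [1, 0, 0, 0, 0, 0, 0]
    - [1, 0, 0, 0, 0, 0, 0]
    - [1, 0, 0, 0, 0, 0, 0]
    - [1, 0, 0, 0, 0, 0, 0]

```text
time_s: 8.18
position: [0.6136, 0.1082, 0.0425]
tcp_rot: [[1.0, 0.003, -0.0], [0.003, -1.0, 0.0], [-0.0, -0.0, -1.0]]
force: [-0.0, 0.0, 1.0]
opening: 0.112
```

Request:
play_rows:
  targets:
    - [1, 0, 0, 0.01, 0, 0, 0]
    - [1, 0, 0, 0.03, 0, 0, 0]
    - [1, 0, 0, 0.03, 0, 0, 0]
    - [1, 0.0059, -0.0439, 0.03, 0, 0, -0.06]
    - [1, 0.0059, -0.0439, 0, 0, 0, -0.06]
    - [1, 0.0059, -0.0439, 0, 0, 0, -0.06]
    - [1, 0.0059, -0.0439, 0, 0, 0, -0.06]
    - [1, 0.0059, -0.0439, 0, 0, 0, -0.06]
    - [1, 0.0059, -0.0439, 0, 0, 0, -0.06]
    - [1, 0.0059, -0.0439, 0, 0, 0, -0.06]
    - [1, 0.0059, -0.0439, 0, 0, 0, -0.06]
    - [1, 0.0059, -0.0439, 0, 0, 0, -0.06]

```text
time_s: 9.68
position: [0.6659, -0.288, 0.142]
tcp_rot: [[0.858, -0.513, -0.002], [-0.513, -0.858, 0.001], [-0.002, 0.0, -1.0]]
force: [0.9, 1.5, -4.0]
opening: 0.112
```

Request:
play_rows:
  targets:
    - [1, 0, 0, 0, 0, 0, 0]
    - [1, 0, 0, 0, 0, 0, 0]
    - [1, 0, 0, 0, 0, 0, 0]

```text
time_s: 10.05
position: [0.6662, -0.2852, 0.1422]
tcp_rot: [[0.86, -0.51, -0.002], [-0.51, -0.86, 0.001], [-0.002, -0.0, -1.0]]
force: [-0.0, 0.8, -4.3]
opening: 0.118
```

```bash
python3 - <<'E'
from h import *
import pickle
s=bot.read_state();c=bot.get_calibration("wrist");print(s["position"],s["tcp_rot"].round(4).tolist(),s["force"].round(2),s["moment"].round(3),s["time_s"],s["opening"])
F=np.array([.5633,-.226]);n=np.array([.859,-.512]);Y=np.array([-.512,-.859]);d=s["position"][:2]-F;print("n,y",d@n,d@Y)
I=bot.capture("wrist");pickle.dump((s,c,I),open("w3.pkl","wb"))
S=bot.capture("scene")
cv2.imwrite("pics/w3.png",np.vstack([cv2.resize(I[90:300,140:420],(560,420)), ]))
cv2.imwrite("pics/s3.png",cv2.resize(S[70:280,140:420],(800,600),interpolation=cv2.INTER_CUBIC))
E
```

```text
[ 0.66615089 -0.28524593  0.14217711] [[0.8599, -0.5105, -0.0015], [-0.5105, -0.8599, 0.0013], [-0.002, -0.0003, -1.0]] [-0.03  0.8  -4.3 ] [-0.012  0.199  0.041] 10.05 0.11846566575918464
n,y 0.11868283365978519 -0.0017674021675198252
```

View pics/w3.png

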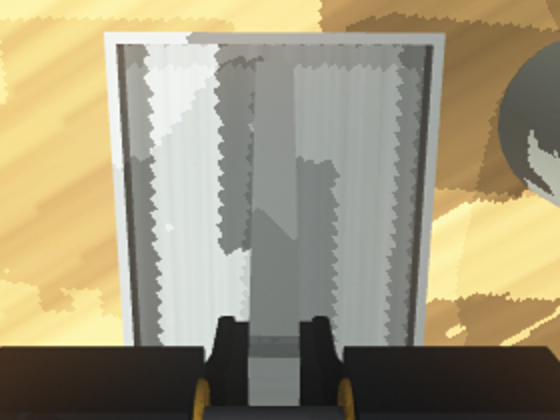

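Request:
play_rows:
  targets:
    - [1, -0.0126, 0.0069, 0, 0, 0, 0]
    - [1, -0.0126, 0.0069, 0, 0, 0, 0]
    - [1, -0.0125, 0.0069, -0.01, 0, 0, 0]
    - [1, 0, 0, -0.015, 0, 0, 0]
    - [1, 0, 0, -0.01, 0, 0, 0]
    - [1, 0, 0, 0, 0, 0, 0]
    - [1, 0, 0, 0, 0, 0, 0]
    - [1, 0, 0, 0, 0, 0, 0]

```text
time_s: 11.15
position: [0.6296, -0.2667, 0.1081]
tcp_rot: [[0.859, -0.512, 0.001], [-0.512, -0.859, -0.001], [0.001, 0.0, -1.0]]
force: [-0.0, 1.1, -4.5]
opening: 0.114
```

```bash
cat > st.py <<'E'
from h import *
s=bot.read_state();F=np.array([.5633,-.226]);n=np.array([.859,-.512]);Y=np.array([-.512,-.859]);d=s["position"][:2]-F;f=s["force"]
print("origin n,y,z mm",(d@n-.0406)*1e3,(d@Y)*1e3+.5,(s["position"][2]-.0425)*1e3,"force n,Y,z",f[:2]@n,f[:2]@Y,f[2],"mom",s["moment"].round(2),s["time_s"],s["opening"],s["position"].round(4))
E
python3 st.py; python3 - <<'E'
from h import *
S=bot.capture("scene")
cv2.imwrite("pics/s4.png",cv2.resize(S[80:215,170:350],(800,600),interpolation=cv2.INTER_CUBIC))
E
```

```text
origin n,y,z mm 37.156010480670176 1.541064635625095 65.56930393524144 force n,Y,z -0.6035453564195659 -0.9548922070838768 -4.500340643397014 mom [ 0.04  0.15 -0.03] 11.15 0.11427286734905785 [ 0.6296 -0.2667  0.1081]
```

View pics/s4.png

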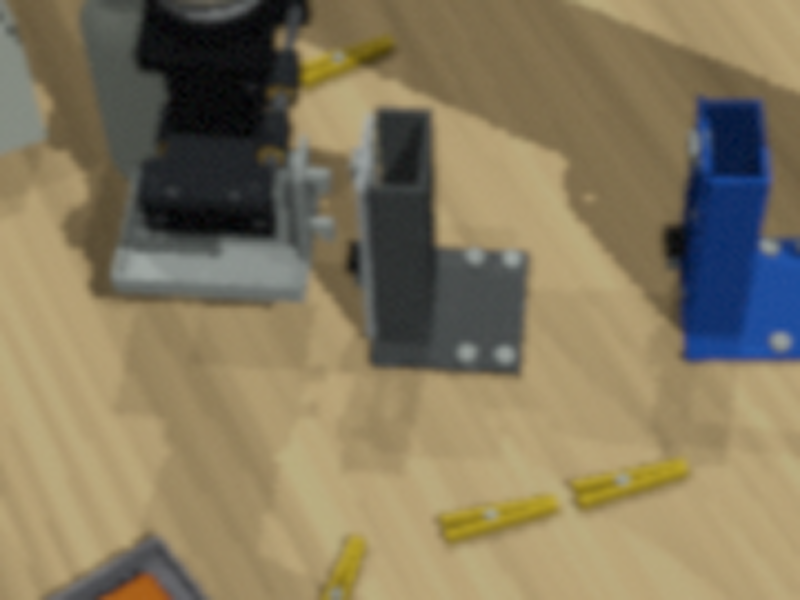

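Request:
play_rows:
  targets:
    - [1, -0.0046, 0.0034, -0.001, 0, 0, 0]
    - [1, -0.0046, 0.0033, 0, 0, 0, 0]
    - [1, -0.0046, 0.0033, 0, 0, 0, 0]
    - [1, 0, 0, 0, 0, 0, 0]
    - [1, 0, 0, 0, 0, 0, 0]

```text
time_s: 11.82
position: [0.6154, -0.2564, 0.1067]
tcp_rot: [[0.859, -0.512, 0.001], [-0.512, -0.859, -0.0], [0.001, 0.0, -1.0]]
force: [0.3, 0.3, -4.1]
opening: 0.112
```

```bash
python3 st.py
```

```text
origin n,y,z mm 19.73857129662728 -0.06147414946370633 64.21667480528586 force n,Y,z 0.07676473676292318 -0.3908702841228551 -4.070759545110899 mom [-0.01  0.18  0.03] 11.825 0.1117374465667709 [ 0.6154 -0.2564  0.1067]
```

Close to the face and well aligned. I'll feel forward 5 mm, then 3 mm more.

Request:
play_rows:
  targets:
    - [1, -0.0017, 0.001, 0, 0, 0, 0]
    - [1, -0.0017, 0.001, 0, 0, 0, 0]
    - [1, -0.0009, 0.0005, 0, 0, 0, 0]
    - [1, 0, 0, 0, 0, 0, 0]

```text
time_s: 12.32
position: [0.6108, -0.2538, 0.1066]
tcp_rot: [[0.859, -0.512, -0.0], [-0.512, -0.859, 0.0], [-0.0, -0.0, -1.0]]
force: [-0.4, 1.3, -3.9]
opening: 0.111
```

Request:
play_rows:
  targets:
    - [1, -0.0009, 0.0005, 0, 0, 0, 0]
    - [1, -0.0009, 0.0005, 0, 0, 0, 0]
    - [1, -0.0009, 0.0005, 0, 0, 0, 0]
    - [1, 0, 0, 0, 0, 0, 0]

```text
time_s: 12.82
position: [0.6081, -0.2522, 0.1065]
tcp_rot: [[0.859, -0.512, -0.0], [-0.512, -0.859, 0.0], [-0.0, -0.0, -1.0]]
force: [-0.4, -0.3, -4.4]
opening: 0.114
```

```bash
python3 st.py
```

```text
origin n,y,z mm 11.280270921749949 0.10091048261126262 64.0378182500701 force n,Y,z -0.22950697222304062 0.4641553507477997 -4.378525762007995 mom [0.04 0.18 0.04] 12.825 0.11380847355217169 [ 0.6081 -0.2522  0.1065]
```

Request:
play_rows:
  targets:
    - [1, -0.0009, 0.0005, 0, 0, 0, 0]
    - [1, -0.0009, 0.0005, 0, 0, 0, 0]
    - [1, -0.0009, 0.0005, 0, 0, 0, 0]
    - [1, 0, 0, 0, 0, 0, 0]

```text
time_s: 13.32
position: [0.6054, -0.2507, 0.1065]
tcp_rot: [[0.859, -0.512, -0.0], [-0.512, -0.859, 0.0], [-0.0, -0.0, -1.0]]
force: [-0.3, -0.3, -3.6]
opening: 0.115
```

Request:
play_rows:
  targets:
    - [1, -0.0009, 0.0005, 0, 0, 0, 0]
    - [1, -0.0009, 0.0005, 0, 0, 0, 0]
    - [1, 0, 0, 0, 0, 0, 0]
    - [1, 0, 0, 0, 0, 0, 0]

```text
time_s: 13.82
position: [0.604, -0.25, 0.1067]
tcp_rot: [[0.859, -0.512, 0.001], [-0.512, -0.859, -0.0], [0.001, 0.0, -1.0]]
force: [0.9, -0.9, -4.5]
opening: 0.113
```

```bash
python3 st.py
```

```text
origin n,y,z mm 6.644415795179478 0.26972726749726095 64.19788000505925 force n,Y,z 1.2583662609612536 0.2696643352081689 -4.47988542920824 mom [-0.08  0.06  0.01] 13.825 0.11329239493347804 [ 0.604  -0.25    0.1067]
```

Force has started at about 6.6 mm, which is where the catch sits, so the claws are through the slots. Pushing on.

Request:
play_rows:
  targets:
    - [1, -0.0009, 0.0005, 0, 0, 0, 0]
    - [1, -0.0009, 0.0005, 0, 0, 0, 0]
    - [1, -0.0009, 0.0005, 0, 0, 0, 0]
    - [1, 0, 0, 0, 0, 0, 0]

```text
time_s: 14.32
position: [0.6012, -0.2484, 0.1067]
tcp_rot: [[0.859, -0.512, 0.001], [-0.512, -0.859, -0.0], [0.001, -0.0, -1.0]]
force: [1.7, -1.2, -4.3]
opening: 0.11
```

```bash
python3 st.py
```

```text
origin n,y,z mm 3.455052407529656 0.3283741955223219 64.16885411090067 force n,Y,z 2.0992917947052074 0.18612275089292013 -4.308294521721983 mom [-0.16 -0.15  0.03] 14.325 0.11036862583903208 [ 0.6012 -0.2484  0.1067]
```

Request:
play_rows:
  targets:
    - [1, -0.0009, 0.0005, 0, 0, 0, 0]
    - [1, -0.0009, 0.0005, 0, 0, 0, 0]
    - [1, 0, 0, 0, 0, 0, 0]
    - [1, 0, 0, 0, 0, 0, 0]

```text
time_s: 14.82
position: [0.5997, -0.2475, 0.1067]
tcp_rot: [[0.859, -0.512, 0.001], [-0.512, -0.859, -0.001], [0.001, -0.0, -1.0]]
force: [3.3, -1.0, -4.6]
opening: 0.114
```

```bash
python3 st.py
```

```text
origin n,y,z mm 1.6374695261894279 0.36055254371490814 64.21916514949338 force n,Y,z 3.351780373637374 -0.8476387354205234 -4.59180737425385 mom [-0.16 -0.42 -0.02] 14.825 0.11403855740545123 [ 0.5997 -0.2475  0.1067]
```

Request:
play_rows:
  targets:
    - [1, -0.0009, 0.0005, 0, 0, 0, 0]
    - [1, 0, 0, 0, 0, 0, 0]

```text
time_s: 15.08
position: [0.5994, -0.2475, 0.1069]
tcp_rot: [[0.859, -0.512, 0.003], [-0.512, -0.859, -0.002], [0.003, -0.0, -1.0]]
force: [4.5, -2.8, -4.5]
opening: 0.113
```

Request:
play_rows:
  targets:
    - [1, -0.0009, 0.0005, 0, 0, 0, 0]
    - [1, 0, 0, 0, 0, 0, 0]

```text
time_s: 15.32
position: [0.5992, -0.2474, 0.1071]
tcp_rot: [[0.859, -0.512, 0.004], [-0.512, -0.859, -0.003], [0.005, -0.0, -1.0]]
force: [6.5, -2.4, -5.3]
opening: 0.111
```

```bash
python3 st.py
```

```text
origin n,y,z mm 1.2232263665025305 0.48056203756991644 64.56461901291358 force n,Y,z 6.833655866096377 -1.2458880419156777 -5.294547552534381 mom [-0.39 -0.84  0.05] 15.325 0.11095996227706824 [ 0.5992 -0.2474  0.1071]
```

Request:
play_rows:
  targets:
    - [1, 0, 0, -0.0015, 0, 0, 0]
    - [1, 0, 0, -0.0015, 0, 0, 0]
    - [1, 0, 0, -0.0015, 0, 0, 0]
    - [1, 0, 0, 0, 0, 0, 0]

```text
time_s: 15.82
position: [0.5992, -0.2477, 0.1032]
tcp_rot: [[0.859, -0.512, 0.004], [-0.512, -0.859, -0.003], [0.005, 0.0, -1.0]]
force: [4.5, -2.1, -2.7]
opening: 0.113
```

```bash
python3 st.py
```

```text
origin n,y,z mm 1.3291061406177154 0.7911263133770663 60.743938508500534 force n,Y,z 4.930928529913239 -0.5112001973267833 -2.675005428762508 mom [-0.37 -0.6   0.03] 15.825 0.11339477202271739 [ 0.5992 -0.2477  0.1032]
```

Request:
play_rows:
  targets:
    - [1, 0, 0, -0.001, 0, 0, 0]
    - [1, 0, 0, -0.001, 0, 0, 0]
    - [1, 0, 0, 0, 0, 0, 0]

```text
time_s: 16.2
position: [0.5992, -0.2478, 0.1017]
tcp_rot: [[0.859, -0.512, 0.004], [-0.512, -0.859, -0.003], [0.005, 0.0, -1.0]]
force: [5.1, -1.7, 0.8]
opening: 0.111
```

```bash
python3 st.py
```

```text
origin n,y,z mm 1.4076225041966262 0.7828528048023085 59.237568431652434 force n,Y,z 5.209903095847754 -1.1229579658555549 0.8289256081062344 mom [-0.33 -0.43  0.04] 16.2 0.11071822108627583 [ 0.5992 -0.2478  0.1017]
```

Request:
play_rows:
  targets:
    - [1, 0, 0, -0.001, 0, 0, 0]
    - [1, 0, 0, -0.001, 0, 0, 0]
    - [1, 0, 0, 0, 0, 0, 0]

```text
time_s: 16.58
position: [0.5992, -0.2477, 0.0999]
tcp_rot: [[0.859, -0.512, 0.005], [-0.512, -0.859, -0.003], [0.005, 0.0, -1.0]]
force: [5.1, -2.6, 2.7]
opening: 0.111
```

```bash
python3 st.py
```

```text
origin n,y,z mm 1.3724302814111036 0.7093255143102433 57.409508935095964 force n,Y,z 5.749664026743744 -0.3779741889379986 2.7487373009933265 mom [-0.28 -0.43  0.08] 16.575 0.11094440488949651 [ 0.5992 -0.2477  0.0999]
```

Request:
play_rows:
  targets:
    - [1, 0, 0, -0.001, 0, 0, 0]
    - [1, 0, 0, 0, 0, 0, 0]

```text
time_s: 16.82
position: [0.5993, -0.2477, 0.099]
tcp_rot: [[0.859, -0.512, 0.005], [-0.512, -0.859, -0.003], [0.006, 0.0, -1.0]]
force: [4.5, -2.3, 4.0]
opening: 0.11
```

```bash
python3 st.py
```

```text
origin n,y,z mm 1.386556405661328 0.6996065271717928 56.51165922961777 force n,Y,z 4.999012606916604 -0.33931745438039235 4.027428386649776 mom [-0.3  -0.38  0.11] 16.825 0.10971981262212308 [ 0.5993 -0.2477  0.099 ]
```

Request:
play_rows:
  targets:
    - [1, 0, 0, -0.001, 0, 0, 0]
    - [1, 0, 0, 0, 0, 0, 0]

```text
time_s: 17.08
position: [0.5993, -0.2477, 0.0981]
tcp_rot: [[0.859, -0.512, 0.005], [-0.512, -0.859, -0.003], [0.006, 0.0, -1.0]]
force: [4.0, -2.3, 4.4]
opening: 0.114
```

```bash
python3 st.py
```

```text
origin n,y,z mm 1.4257349349082182 0.7075362074349576 55.6209249435975 force n,Y,z 4.642420293251332 -0.0840613005774592 4.433910648045443 mom [-0.29 -0.36  0.09] 17.075 0.11420054595428504 [ 0.5993 -0.2477  0.0981]
```

Request:
play_rows:
  targets:
    - [1, 0, 0, -0.001, 0, 0, 0]
    - [1, 0, 0, 0, 0, 0, 0]

```text
time_s: 17.32
position: [0.5994, -0.2478, 0.0978]
tcp_rot: [[0.859, -0.512, 0.005], [-0.512, -0.859, -0.004], [0.006, 0.0, -1.0]]
force: [3.4, -2.4, 6.9]
opening: 0.115
```

```bash
python3 st.py
```

```text
origin n,y,z mm 1.5790580857163727 0.7123642528361106 55.2744537022456 force n,Y,z 4.128334564645743 0.33020835290975015 6.8721058502654 mom [-0.23 -0.29 -0.04] 17.325 0.1149001563065907 [ 0.5994 -0.2478  0.0978]
```

Request:
play_rows:
  targets:
    - [1, 0, 0, -0.001, 0, 0, 0]
    - [1, 0, 0, 0, 0, 0, 0]
    - [1, 0, 0, 0, 0, 0, 0]

```text
time_s: 17.7
position: [0.5997, -0.2479, 0.0975]
tcp_rot: [[0.859, -0.512, 0.006], [-0.512, -0.859, -0.004], [0.007, 0.0, -1.0]]
force: [3.4, -1.4, 10.3]
opening: 0.11
```

```bash
python3 st.py; python3 - <<'E'
from h import *
S=bot.capture("scene");T=bot.capture("top")
cv2.imwrite("pics/s5.png",np.hstack([cv2.resize(S[90:190,190:270],(400,500),interpolation=cv2.INTER_CUBIC),cv2.resize(T[190:270,340:404],(400,500),interpolation=cv2.INTER_CUBIC)]))
E
```

```text
origin n,y,z mm 1.8747808106688093 0.6826023947728306 54.95458200280368 force n,Y,z 3.648073657689172 -0.5286657008748727 10.257527738485663 mom [-0.12 -0.15  0.02] 17.7 0.10988295940125127 [ 0.5997 -0.2479  0.0975]
```

View pics/s5.png

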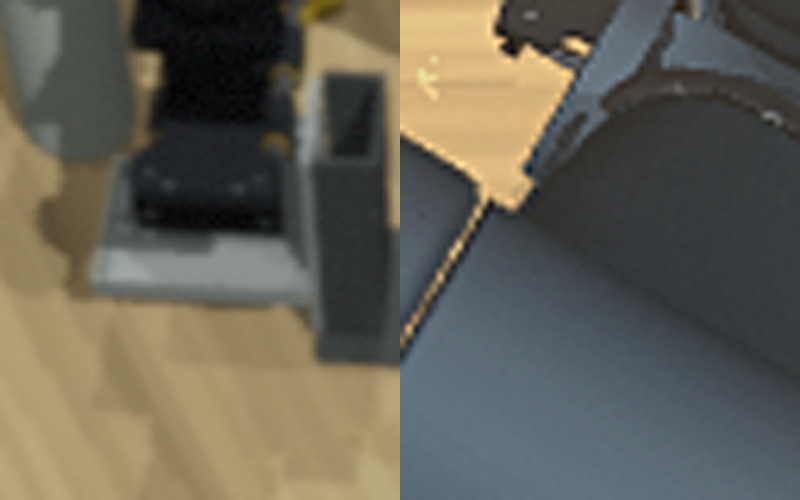

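Request:
play_rows:
  targets:
    - [1, 0, 0, 0.001, 0, 0, 0]
    - [1, 0, 0, 0.001, 0, 0, 0]
    - [1, 0, 0, 0, 0, 0, 0]

```text
time_s: 18.18
position: [0.5996, -0.2478, 0.0981]
tcp_rot: [[0.859, -0.512, 0.005], [-0.512, -0.859, -0.004], [0.006, 0.0, -1.0]]
force: [4.5, -2.3, 5.4]
opening: 0.116
```

```bash
python3 st.py
```

```text
origin n,y,z mm 1.7220553206933054 0.6690205551002854 55.55639057029458 force n,Y,z 5.073052050022496 -0.36299357581979874 5.431212284819012 mom [-0.43 -0.64  0.11] 18.175 0.11628204404657483 [ 0.5996 -0.2478  0.0981]
```

Request:
play_rows:
  targets:
    - [1, 0, 0, 0.001, 0, 0, 0]
    - [1, 0, 0, 0.001, 0, 0, 0]
    - [1, 0, 0, 0, 0, 0, 0]

```text
time_s: 18.55
position: [0.5995, -0.2478, 0.0996]
tcp_rot: [[0.859, -0.512, 0.005], [-0.512, -0.859, -0.003], [0.006, 0.0, -1.0]]
force: [5.1, -2.5, 3.0]
opening: 0.115
```

```bash
python3 st.py
```

```text
origin n,y,z mm 1.66626372200962 0.6709968007104389 57.07452618810459 force n,Y,z 5.649602930421863 -0.437133544934933 2.984859457667749 mom [-0.55 -0.74  0.06] 18.55 0.11453553823634298 [ 0.5995 -0.2478  0.0996]
```

Request:
play_rows:
  targets:
    - [1, 0, 0, 0.001, 0, 0, 0]
    - [1, 0, 0, 0.001, 0, 0, 0]
    - [1, 0, 0, 0, 0, 0, 0]

```text
time_s: 18.92
position: [0.5991, -0.2476, 0.1]
tcp_rot: [[0.859, -0.512, 0.004], [-0.512, -0.859, -0.003], [0.005, 0.0, -1.0]]
force: [5.8, -4.0, -3.9]
opening: 0.115
```

```bash
python3 st.py
```

```text
origin n,y,z mm 1.1984447080969005 0.706692245928981 57.489295545241326 force n,Y,z 7.045533441277777 0.4528330767960228 -3.9207751480662325 mom [-0.72 -1.11  0.12] 18.925 0.11494341468017451 [ 0.5991 -0.2476  0.1   ]
```

It rose about 2 mm and then stopped against roughly −7 N, so the catch holds. I'll unload and let go.

Request:
play_rows:
  targets:
    - [1, 0.0009, -0.0005, -0.001, 0, 0, 0]
    - [1, 0, 0, -0.0005, 0, 0, 0]
    - [0.85, 0, 0, 0, 0, 0, 0]
    - [0.7, 0, 0, 0, 0, 0, 0]
    - [0.5, 0, 0, 0, 0, 0, 0]
    - [0.3, 0, 0, 0, 0, 0, 0]
    - [0.3, 0, 0, 0, 0, 0, 0]
    - [0.3, 0, 0, 0, 0, 0, 0]

```text
time_s: 19.92
position: [0.5982, -0.2468, 0.0985]
tcp_rot: [[0.859, -0.512, -0.0], [-0.512, -0.859, 0.0], [-0.0, -0.0, -1.0]]
force: [-0.1, -0.3, 0.1]
opening: 0.631
```

```bash
python3 st.py
```

```text
origin n,y,z mm 0.03605122995317678 0.4448256845447014 56.02944745225121 force n,Y,z 0.09071065528185812 0.350877045933152 0.12237023458412166 mom [0.   0.19 0.04] 19.925 0.6308447722184701 [ 0.5982 -0.2468  0.0985]
```

Request:
play_rows:
  targets:
    - [0.3, 0, 0, 0.005, 0, 0, 0]
    - [0.3, 0, 0, 0.015, 0, 0, 0]
    - [0.3, 0.001, -0.0006, 0.025, 0, 0, 0]
    - [0.3, 0.001, -0.0006, 0.03, 0, 0, 0]
    - [0.3, 0, 0, 0.03, 0, 0, 0]
    - [0.3, 0, 0, 0.03, 0, 0, 0]
    - [0.3, 0.01, -0.006, 0.03, 0.0703, 0.117, 0]
    - [0.3, 0.01, -0.006, 0, 0.0703, 0.117, 0]
    - [0.3, 0.01, -0.006, 0, 0.0703, 0.117, 0]
    - [0.3, 0, 0, 0, 0, 0, 0]
    - [0.3, 0, 0, 0, 0, 0, 0]

```text
time_s: 21.3
position: [0.6298, -0.2656, 0.2641]
tcp_rot: [[0.789, -0.512, -0.341], [-0.469, -0.859, 0.205], [-0.397, -0.002, -0.918]]
force: [0.0, -0.1, 0.7]
opening: 0.702
```

```bash
python3 st.py; python3 - <<'E'
from h import *
S=bot.capture("scene");W=bot.capture("wrist")
cv2.imwrite("pics/f.png",np.hstack([cv2.resize(S[80:200,180:276],(400,500),interpolation=cv2.INTER_CUBIC),cv2.resize(W[100:300,196:356],(400,500),interpolation=cv2.INTER_CUBIC)]))
E
```

```text
origin n,y,z mm 36.80474641536956 0.43278419967996284 221.6311297053725 force n,Y,z 0.11110966343708858 0.10295084672970238 0.6632401381995772 mom [-0.14 -0.09 -0.06] 21.3 0.7017185644898241 [ 0.6298 -0.2656  0.2641]
```

View pics/f.png

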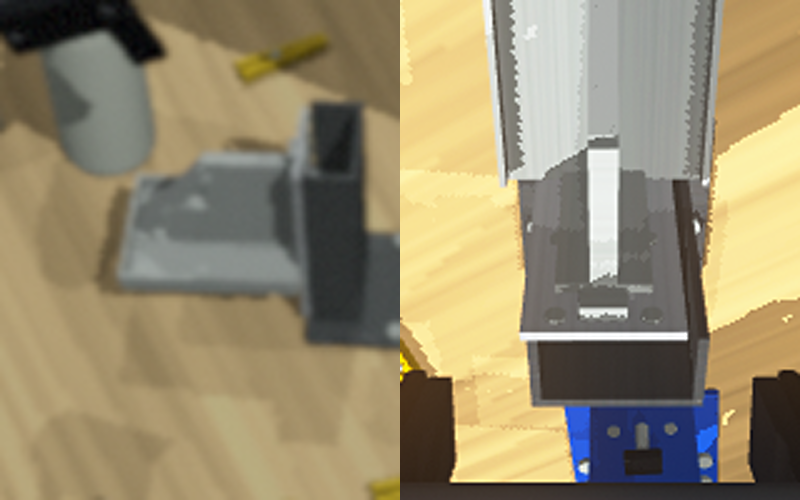

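The shelf hangs level and centred on the face. The catch at (603,300), with its lit top at y≈313, stands out beyond the plate's top edge at y≈288. The gripper is clear, so I'm handing in.

```bash
python3 -c "
from rig import bot
print(bot.hand_in())"
```

```text
the job is handed in; nothing more can be done
None
```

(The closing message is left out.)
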